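Fit a fresh cartridge to the worktop water filter

TASK

Fit the fresh cartridge to the water filter: take it out of its carton by the grip bar, lower it into the round well on top of the filter, feel for the slot with the cross-bar at its foot, press it down against the spring and give it a quarter turn clockwise (seen from above), then let go so that it springs up into its locked seat. Go gently, never forcing the parts together, and leave the glass under the spout and the coffee jar where they stand.

Things in the scene. Friction and masses are not known exactly. Their poses are not given: they have to be found in the camera images.
- cartridge_mid (a point): The fresh filter cartridge, white with a teal cap, 0.15 to 0.31 kg, upright in its carton. Point: on its axis, half-way up, 61.75 mm above its lowest face. z runs up its axis, x along both its grip bar and its foot cross-bar (parallel; half a turn makes no difference). Body: round, 62 mm across, from 42.25 mm below this point to the flat top of the cap 37.75 mm above it.
- cartridge_grip (a point): Centre of the cartridge's teal grip bar, 46 (x) by 13 (y) by 24 mm high, standing on the cap: pinch it across its 13 mm from above. Axes as cartridge_mid, 49.75 mm above it; the cap's top is 12 mm below.
- cartridge: The cartridge's foot; origin at the centre of its lowest face, axes as cartridge_mid. From here up: a grey cross-bar 34 (x) by 9.5 (y) by 8 mm high, a round neck 9 mm across and 11.5 mm long, then the body.
- carton: Open cardboard carton, fixed, 71 mm square, 72 mm high, four flaps folded out and down to about 75 mm from its centre, all below its rim. Origin: centre of its underside. The cartridge's body stands on a card ledge inside, 28 mm up; lifted 70 mm straight up it is clear of the carton.
- purifier: The worktop water filter, fixed: white tower 144 mm across, a blue head on top, clear tank behind (+x, 165 mm high), spout and drip tray in front (-x). Origin on the head's axis at the worktop, z up. The head is set at an unmeasured angle and stays there: its slot lies along this x axis turned by up to 0.5 rad either way. White ridges on the blue rim mark its line, red dots the locked line.
- well (a point): Mouth of the round well in the blue head, on its axis, level with the rim, 156 mm above the worktop; axes as purifier. The well is 67 mm across inside, its funnelled mouth 77 mm. Its floor is a fixed plate 44 mm below the rim.
- plate (a point): Centre of the top of that plate, in the well; axes as purifier, not the slot's. Slot: 39 by 13 mm, right through, long edges bevelled 2 mm. A cross-bar over 0.1 rad off its line lands on the plate; turn it, pressed lightly, till it drops. Lower face 16 to 19.5 mm below this point: free to turn, clockwise from above only, under two lands. At 19.5 mm the body meets the plate, a hard stop.
- seat (a point): Locked height of the cross-bar's lower face, on the axis, 13 mm below the plate's top; axes as purifier. A quarter turn clockwise from the slot, give or take 0.2 rad, the cross-bar is past the lands and, let go, springs up 3 mm into two pockets. Stops lie about 0.25 rad beyond that, and 0.25 rad the wrong way from the slot.
- valve (a joint): Travel of the rubber-topped spring valve under the slot, m: 0 when up, grows downward. The cross-bar meets it 5 mm below the plate's top. Spring 4 N at 0, plus 0.5 N per mm. About 0.008 with the cartridge locked in its pockets, 0.011 to 0.0145 while it is pressed low enough to turn.
- glass: Clear glass, 81 mm across, 93 mm high, standing on the drip tray under the spout; loose. Origin: centre of its underside.
- coffee: Jar of coffee with a pale lid, 72 mm across, 125 mm high, behind the cartridge's carton; loose. Origin: underside.
Things that resemble listed ones, but are neither listed nor needed, are in the scene too. What is shaped like the carton but orange is not meant.

How it is judged (in metres and radians):
On the way, in this order (a step that is already met when the one before it is completed fails the run):
1. the cartridge is lifted out of its carton (z of cartridge in the frame of carton above 0.065 m), for 0.1 s.
2. the cross-bar is through the slot and the valve is pressed down past its lands (value of joint valve above 0.0104 m and horizontal distance between cartridge_mid and well below 0.006 m), for 0.1 s.
At the end, for the whole second after the job is handed in: The cartridge stands upright (within 0.12 rad) in the well, within 6 mm of its axis, let go and at rest, locked: its cross-bar is up in the pockets under the plate, so that by itself it holds the valve 6.2 to 9.6 mm down (value of joint valve between 0.0062 and 0.0096 m and horizontal distance between cartridge_mid and well below 0.006 m and angle between cartridge's own z axis and vertical below 0.12 rad and linear speed of cartridge below 0.02 m/s and contact force between cartridge and the fingers below 0.1 N); the robot touches nothing.
It fails at once if the cartridge is forced against the filter with more than 40 N (contact force between cartridge and purifier above 40 N).
It fails at once if the glass or the coffee jar is moved by more than 2 cm (distance of any of glass, coffee from where it was at the start of the episode above 0.02 m).
It also fails if it takes over 64 s, if anything falls off the work surface, if the arm or the gripper's body presses on something with over 40 N, if the wrist force passes 120 N, or if a joint passes its speed limit or range.

ROBOT

A 7-joint arm with a two-finger parallel gripper is mounted at the origin on a cart in front of the work surface, level with it; the furniture and walls round the work are solid. World frame = base frame: x ahead of the robot, y to its left, z up, the work surface at z = 0. Lengths are in mm, angles in rad, forces in N, time in s.
With the tool pointing down it reaches from about 400 to 900 mm from the base axis. Payload 5.6 kg.
Tool frame: the origin (TCP) lies midway between the tips of the shut fingers; the grasp point (between the pads) lies 19 mm behind it; x points along the fingers, y is the direction in which the jaws open and shut, and the axes are right-handed (so a half turn about x gives the same grasp; the last joint's range is limited). The gripper opens to 92 mm and grips with 3 to 60 N. Pads are 20 mm wide; open, the fingers measure 128 mm over their backs; the gripper's body (75 mm by 189 mm) begins 69 mm behind the grasp point.
Start: joints at [-1.241, 0.468, -0.012, 1.603, 0.006, 1.071, -0.056], TCP at [236.787, 605.344, 214.592] pointing down, gripper open.
Joint ranges: [-2.53, 2.53], [-0.31, 2.02], [-1.57, 1.55], [0.28, 2.44], [-1.29, 4.43], [0.15, 1.84], [-2.92, 2.92]. Speed limits (rad/s): [2.57, 2.57, 3.14, 3.14, 3.14, 3.14, 3.14].

INTERFACE

Orientations are given as a rotation vector (axis times angle).
In Python, from cell import robot, grip, kin, viewer gives the robot as it stands. Calls block until the motion is done:
- robot.movep(position, orientation): joint-space move of the TCP to a pose.
- robot.servo_line(position, feed=150, rotation=None): straight line of the TCP; rotation=None keeps the orientation; feed is the mean speed in mm/s.
- robot.goto_joints(angles): joint-space move.
- grip(opening, newtons=None): opening from 0.0 (shut) to 1.0 (fully open); newtons is the grip in N (None keeps the last); returns when the fingers have stopped.
- robot.hold(seconds).
- kin.ik(position, orientation): joint angles nearest the present ones, or None.
- robot.observe(): the state.
- viewer.read_camera(name): name is "side" or "top"; returns the picture (420x560x3 uint8, red, green, blue); there is no depth.
- viewer.camera_info(name): a dict with "camera_matrix" (3x3 intrinsics, pixels), "R" (3x3) and "t" (3): a world point X has camera coordinates R X + t. Camera axes: x right, y down, z forward; pixel columns grow to the right and rows downward; lengths in mm; the calibration is good to about 2 mm. A picture is of the moment at which its call begins. camera_info takes no time and is no camera call.
A pose or a line that the arm cannot do raises robot.IKError and nothing moves.
- robot.job_done(): hands the job in, once; it reports no verdict.
Trained networks look in the newest picture that a camera, given by its name, has taken for a name from the list of things; names that differ only in an ending like _2 or _b are one class to them, and where a whole thing is asked for, a point or a joint stands for the part that bears it (a point fixed in the world has none). Each returns a list of dicts, best first, with "confidence" (0 to 1); they miss things now and then, are a little off and sometimes report something else, mostly with a low value. They report only what shows in the picture. A call takes as long as a camera call. They do not tell look-alikes from the thing itself.
- viewer.silhouettes(name, camera): "mask" (420x560 bool, what is visible of it).
- viewer.pinpoint(name, camera): "at" ([x, y, z] in mm, in the coordinates of the camera as it stood for that picture, good to about 4 mm: a listed point, or the origin of a listed thing).
The state is a dict: "t": time; "joints": joint angles; "joint_velocities": joint speeds; "joint_torque": joint torques, N m; "tcp_pos": TCP position; "tcp_rot": TCP orientation; "contact_force": force on the tool from outside, world axes, zero at the start; "wrist_torque": the same for the moment, N m; "grip_width": opening from 0.0 (shut) to 1.0 (fully open).
Only numpy, scipy, OpenCV 4.12 (cv2) and the standard library are available. Lean on these libraries where they do the work, as an engineer would, in place of code of your own. Each camera call takes 0.05 s, during which the arm holds its last target.

## Working session

There is one attempt and no reset: what is moved stays moved. The work goes in short steps, each a Python script; the robot and the scene stay as the last script left them, time stands still between calls to the robot, and variables do not carry over. Pictures are saved under pics/ and viewed, and the job is handed in when it is done.

```bash
ls; mkdir -p pics; cat > h.py <<'E'
from cell import robot, grip, kin, viewer
import numpy as np, cv2
from scipy.spatial.transform import Rotation as Rn
def save(cam,name):
    im=viewer.read_camera(cam); cv2.imwrite('pics/'+name,im[:,:,::-1]); return im
def toworld(p,cam):
    c=viewer.camera_info(cam); return np.array(c['R']).T@(np.array(p)-np.array(c['t']))
def proj(X,cam):
    c=viewer.camera_info(cam); q=np.array(c['R'])@np.array(X)+np.array(c['t']); q=np.array(c['camera_matrix'])@q; return q[:2]/q[2]
E
python3 - <<'E'
from h import *
np.set_printoptions(precision=2,suppress=True)
for c in ['side','top']:
    save(c,c+'0.png')
    i=viewer.camera_info(c); print(c,'cam pos',-np.array(i['R']).T@np.array(i['t']),i['camera_matrix'])
    for n in ['cartridge_grip','cartridge_mid','carton','well','purifier','glass','coffee']:
        for d in viewer.pinpoint(n,c)[:3]: print(n,round(d['confidence'],2),toworld(d['at'],c),proj(toworld(d['at'],c),c))
o=robot.observe(); print(o['t'],o['tcp_rot'],o['contact_force'],o['wrist_torque'],o['grip_width'])
E
```

```text
pics
side cam pos [ 333.03 1475.39 1104.74] [[479.5    0.   279.82]
 [  0.   479.5  209.  ]
 [  0.     0.     1.  ]]
cartridge_grip 0.82 [539.48 228.23 120.25] [297.22 203.55]
cartridge_mid 0.83 [535.13 229.44  71.39] [298.41 215.24]
carton 0.84 [440.65 687.43  -6.12] [305.29 345.31]
carton 0.67 [532.12 224.75  -0.2 ] [299.43 230.32]
carton 0.56 [519.09  45.26   1.2 ] [310.47 199.6 ]
purifier 0.86 [ 608.59 -156.47    0.64] [295.97 168.27]
purifier 0.42 [715.12 123.23   1.02] [255.23 206.96]
glass 0.78 [ 479.93 -135.17   12.33] [326.52 171.59]
coffee 0.66 [718.31 124.28  -0.24] [254.36 207.31]
coffee 0.32 [537.08 226.88  10.04] [297.94 228.35]
top cam pos [-246.18  198.48 1532.02] [[499.55   0.   279.24]
 [  0.   499.55 211.63]
 [  0.     0.     1.  ]]
cartridge_grip 0.62 [538.47 234.23 121.36] [283.39 224.54]
cartridge_mid 0.56 [535.52 225.46  70.62] [285.79 232.93]
cartridge_mid 0.28 [713.61 121.03   3.69] [317.59 200.09]
carton 0.6 [446.39 683.96   1.92] [148.08 256.98]
carton 0.57 [524.1   44.45   0.11] [338.16 249.08]
well 0.8 [ 605.24 -161.05  157.97] [407.77 208.8 ]
purifier 0.57 [ 605.58 -157.47    0.1 ] [396.47 231.93]
glass 0.58 [ 482.14 -138.16    9.44] [393.02 262.7 ]
glass 0.5 [ 605.15 -154.99    1.1 ] [395.82 231.86]
coffee 0.63 [715.11 121.85   5.18] [317.4 199.5]
coffee 0.58 [535.41 224.33  67.03] [286.11 233.49]
0.8 [ 0.29  1.55 -0.29] [-1.26  0.47 -1.  ] [ 0.02  0.02 -0.04] 0.999292392183484
```

```bash
python3 - <<'E'
import cv2
a=cv2.imread('pics/side0.png');b=cv2.imread('pics/top0.png')
cv2.imwrite('pics/s0c.png',cv2.resize(a[130:290,200:400],None,fx=4,fy=4,interpolation=2)[:600])
cv2.imwrite('pics/t0c.png',cv2.resize(b[160:300,250:450],None,fx=4,fy=4,interpolation=2)[:600])
E
```

```text
(no output)
```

View pics/side0.png

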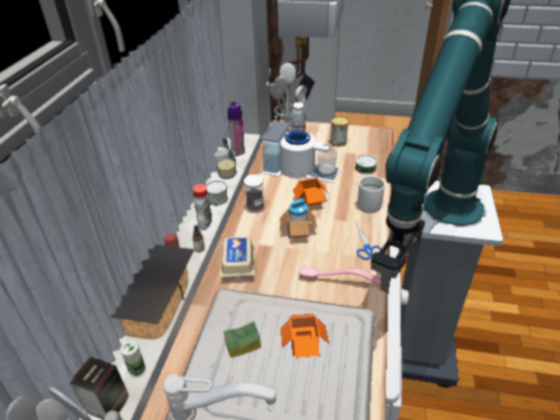

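View pics/top0.png

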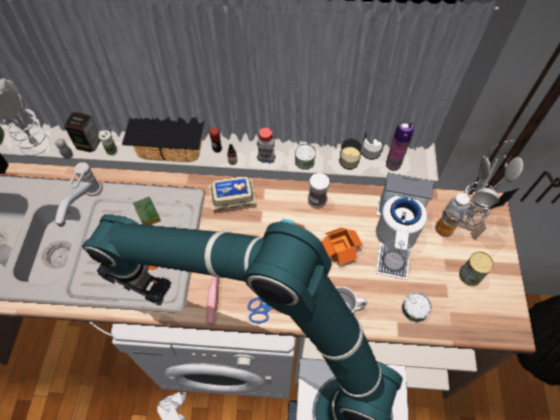

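View pics/t0c.png

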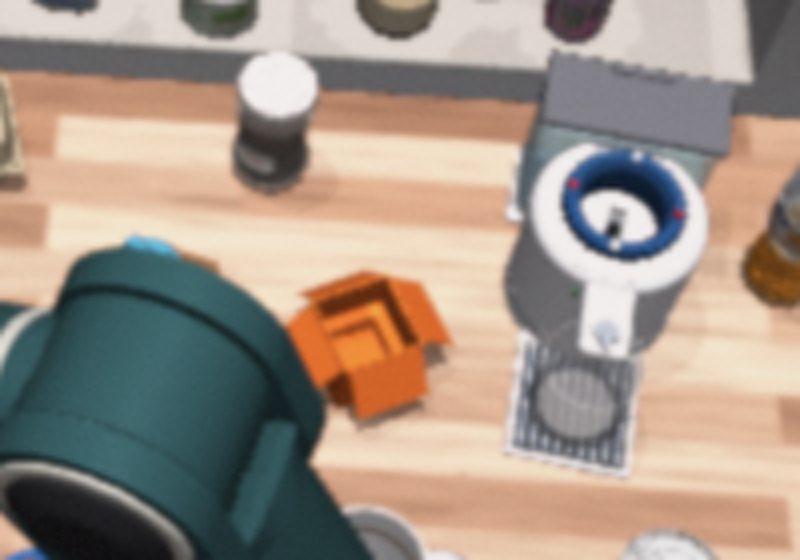

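View pics/s0c.png

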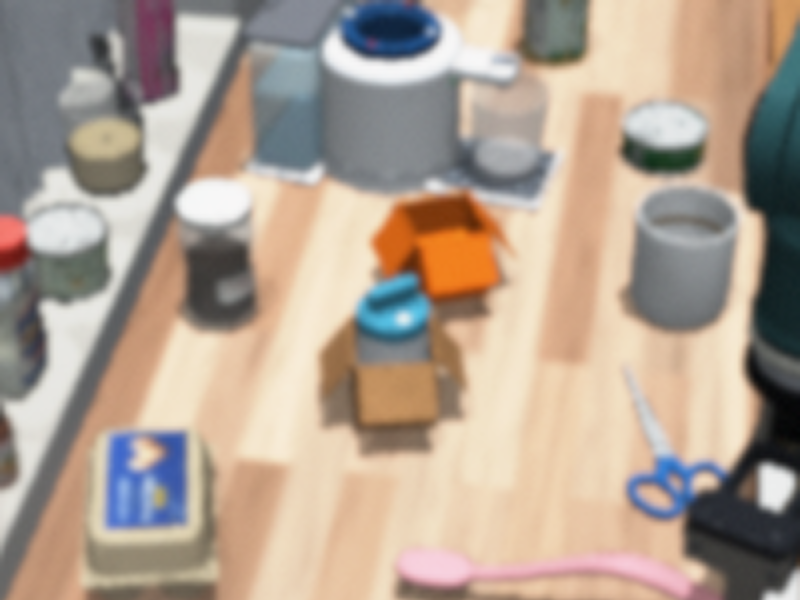

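```bash
cat >> h.py <<'E'
def back(uv,cam,z):
    c=viewer.camera_info(cam); R=np.array(c['R']);t=np.array(c['t']);K=np.array(c['camera_matrix'])
    d=R.T@np.linalg.inv(K)@np.array([uv[0],uv[1],1.]); o=-R.T@t
    return o+d*(z-o[2])/d[2]
E
python3 - <<'E'
from h import *
np.set_printoptions(precision=2,suppress=True)
f=lambda p,x0,y0,s: ((p[0]+.5)/s+x0-.5,(p[1]+.5)/s+y0-.5)
for n,p in dict(r1=(638,155),r2=(614,243),d1=(573,184),d2=(678,213)).items():
    print(n,back(f(p,250,160,4),'top',158))
for p in [(367,300),(418,283)]: print(back(f(p,200,130,4),'side',132))
a=cv2.imread('pics/side0.png');b=cv2.imread('pics/top0.png')
cv2.imwrite('pics/w0.png',np.hstack([cv2.resize(a[194:222,284:312],(392,392),interpolation=2),cv2.resize(b[190:230,385:425],(400,400),interpolation=2)[:392]]))
for c,n in (('top','purifier'),('side','cartridge')):
    for d in viewer.silhouettes(n,c)[:2]:
        ys,xs=np.nonzero(d['mask']);print(n,d['confidence'],xs.min(),xs.max(),ys.min(),ys.max())
E
```

```text
r1 [ 645.32 -167.81  158.  ]
r2 [ 561.1  -143.82  158.  ]
d1 [ 613.67 -113.84  158.  ]
d2 [ 592.62 -196.38  158.  ]
[555.04 251.97 132.  ]
[517.2 222.4 132. ]
purifier 0.61 376 434 173 278
cartridge 0.92 289 307 199 220
```

View pics/w0.png

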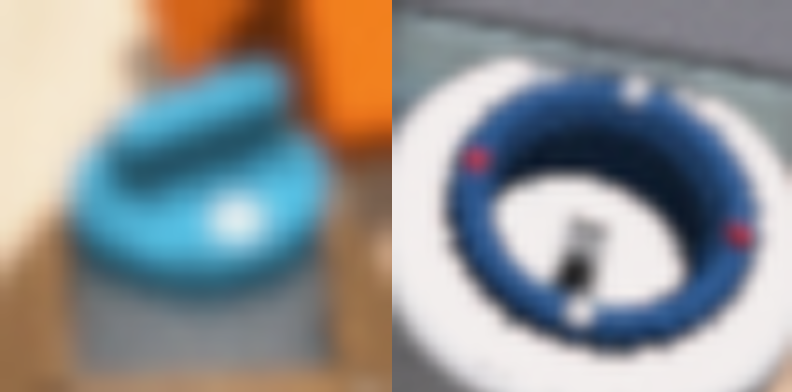

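```bash
python3 - <<'E'
from h import *
np.set_printoptions(precision=2,suppress=True)
a=cv2.imread('pics/side0.png');b=cv2.imread('pics/top0.png')
def ov(img,cam,x0,y0,w,s,polys):
    m=cv2.resize(img[y0:y0+w,x0:x0+w],None,fx=s,fy=s,interpolation=2)
    for P,col in polys:
        q=np.array([(proj(p,cam)+.5-[x0,y0])*s for p in P]).round().astype(int)
        cv2.polylines(m,[q],True,col,1)
    return m
ph=np.linspace(0,2*np.pi,40)
circ=lambda c,r,z:[(c[0]+r*np.cos(t),c[1]+r*np.sin(t),z) for t in ph]
def rect(c,th,z,l=46,w=13):
    R=np.array([[np.cos(th),-np.sin(th)],[np.sin(th),np.cos(th)]])
    return [tuple(np.array(c)+R@p)+(z,) for p in np.array([[l,w],[-l,w],[-l,-w],[l,-w]])/2]
rows=[]
for c in [(536,229)]:
  ims=[ov(a,'side',282,192,30,13,[(rect(c,t,132),(0,0,255)),(rect(c,t,108),(0,0,160)),(circ(c,31,108),(0,255,255))]) for t in (.5,.65,.8)]
  rows.append(np.hstack(ims)[:, :])
W=(603.5,-156)
m=ov(b,'top',385,190,40,10,[(circ(W,38.5,156),(0,255,255)),(circ(W,33.5,112),(0,255,0)),(rect(W,-.27,112,39,13),(0,0,255))])
m2=ov(a,'side',280,125,40,10,[(circ(W,38.5,156),(0,255,255)),(circ(W,72,120),(0,255,255))])
cv2.imwrite('pics/o1.png',cv2.resize(rows[0],(798,266)));cv2.imwrite('pics/o2.png',np.hstack([m,m2]))
E
```

```text
(no output)
```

View pics/o1.png

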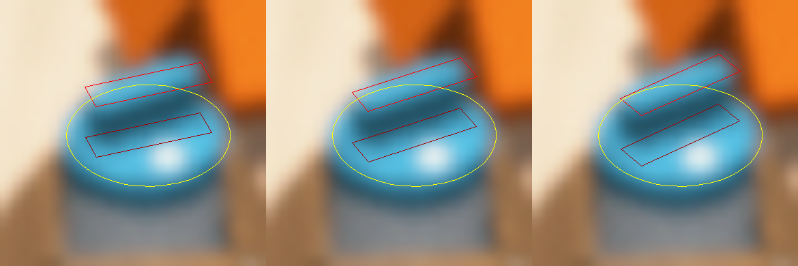

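View pics/o2.png

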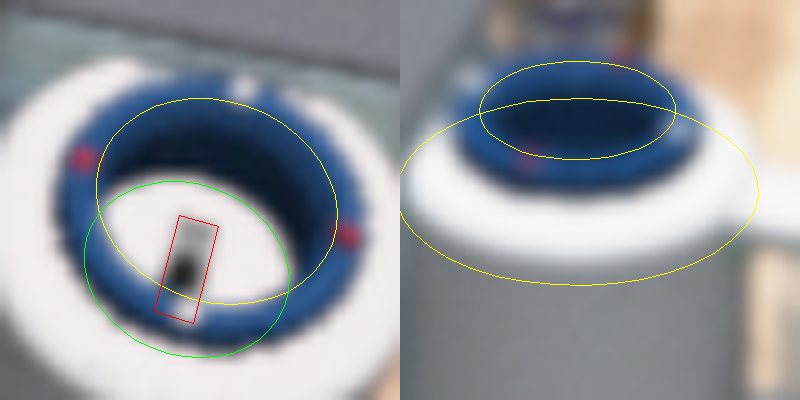

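```bash
cat >> h.py <<'E'
def ori(phi):
    c,s=np.cos(phi),np.sin(phi)
    return Rn.from_matrix(np.array([[0,c,s],[0,s,-c],[-1,0,0]])).as_rotvec()
def phi_of(rv):
    y=Rn.from_rotvec(rv).as_matrix()[:,1]; return np.arctan2(y[1],y[0])
E
python3 - <<'E'
from h import *
np.set_printoptions(precision=2,suppress=True)
print(phi_of(robot.observe()['tcp_rot']))
for base in (2.22,-.92):
    for p,ph in (((537,229,230),base),((537,229,111),base),((604,-156,260),base-.92+.15),((604,-156,180),base-.92-.3),((604,-156,180),base-2.49),((604,-156,260),base-2.8)):
        j=kin.ik(p,ori(ph)); print(p,round(ph,2),None if j is None else np.array(j))
E
```

```text
1.1979292529558374
(537, 229, 230) 2.22 [-0.45  0.34 -0.01  1.75  0.    1.05  1.76]
(537, 229, 111) 2.22 [-0.41  0.48 -0.07  1.85  0.04  0.81  1.72]
(604, -156, 260) 1.45 [-0.34  0.44  0.74  1.66 -0.32  1.16  1.93]
(604, -156, 180) 1.0 [-0.32  0.53  0.72  1.74 -0.4   1.02  1.54]
(604, -156, 180) -0.27 [-0.36  0.55  0.77  1.74 -0.44  1.03  0.3 ]
(604, -156, 260) -0.58 [-0.39  0.47  0.82  1.66 -0.36  1.17 -0.06]
(537, 229, 230) -0.92 [-0.89  0.36  0.54  1.78 -0.21  1.05 -1.19]
(537, 229, 111) -0.92 [-0.85  0.52  0.51  1.88 -0.33  0.83 -1.09]
(604, -156, 260) -1.69 [-0.5   0.53  1.    1.67 -0.47  1.21 -1.08]
(604, -156, 180) -2.14 [-0.55  0.7   1.12  1.75 -0.69  1.14 -1.36]
(604, -156, 180) -3.41 [-0.63  0.87  1.34  1.76 -0.89  1.28 -2.47]
(604, -156, 260) -3.72 [ 1.01  0.79 -1.32  1.57  0.77  1.4   2.18]
```

```bash
python3 - <<'E'
from h import *
np.set_printoptions(precision=2,suppress=True)
robot.movep((537,229,230),ori(2.22)); grip(0.5,20)
print(robot.observe()['t'])
im=save('side','s1.png'); save('top','t1.png')
cv2.imwrite('pics/s1c.png',cv2.resize(im[150:250,240:360,::-1],None,fx=6,fy=6,interpolation=2))
for d in viewer.pinpoint('cartridge_grip','side')[:2]: print(d['confidence'],toworld(d['at'],'side'))
o=robot.observe();print(o['tcp_pos'],o['contact_force'])
E
```

```text
3.4667
0.69 [542.05 228.84 118.73]
[537.02 228.98 230.01] [ 0.61 -0.59  0.11]
```

View pics/s1c.png

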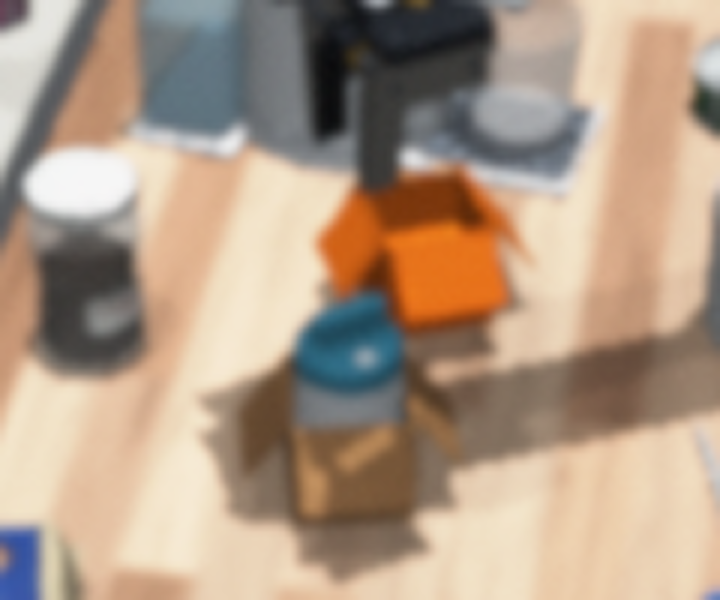

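View pics/t1.png

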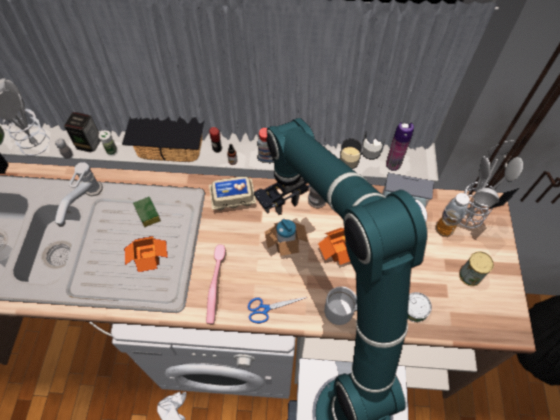

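```bash
python3 - <<'E'
from h import *
np.set_printoptions(precision=2,suppress=True)
for d in viewer.pinpoint('cartridge_grip','top')[:2]+viewer.pinpoint('cartridge_mid','top')[:2]: print(d['confidence'],toworld(d['at'],'top'))
b=cv2.imread('pics/t1.png')
def rect(c,th,z,l=46,w=13):
    R=np.array([[np.cos(th),-np.sin(th)],[np.sin(th),np.cos(th)]])
    return [tuple(np.array(c)+R@p)+(z,) for p in np.array([[l,w],[-l,w],[-l,-w],[l,-w]])/2]
ph=np.linspace(0,2*np.pi,40);c=(537,229)
x0,y0,s=270,215,13
m=cv2.resize(b[y0:y0+30,x0:x0+30],None,fx=s,fy=s,interpolation=2); n=m.copy()
for P,col in ((rect(c,.65,132),(0,0,255)),([(c[0]+31*np.cos(t),c[1]+31*np.sin(t),108) for t in ph],(0,255,255))):
    q=np.array([(proj(p,'top')+.5-[x0,y0])*s for p in P]).round().astype(int); cv2.polylines(n,[q],True,col,1)
cv2.imwrite('pics/o3.png',np.hstack([m,n]))
E
```

```text
0.86 [537.4  229.85 122.54]
0.79 [538.57 225.54  64.29]
```

View pics/o3.png

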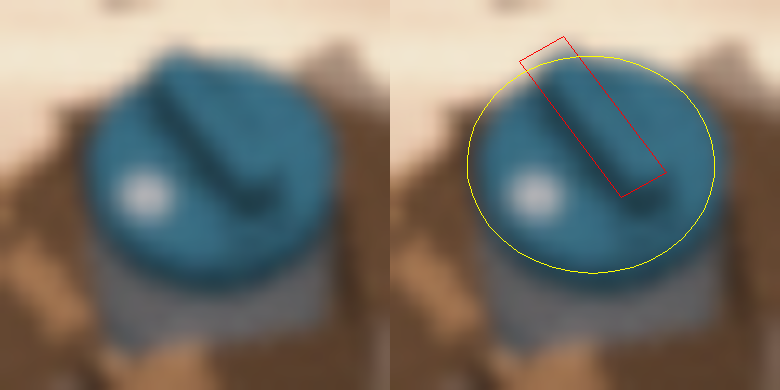

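```bash
python3 - <<'E'
from h import *
np.set_printoptions(precision=2,suppress=True)
P=lambda s:(lambda o:print(s,round(o['t'],2),o['tcp_pos'],o['contact_force'],o['wrist_torque'],round(o['grip_width'],3)))(robot.observe())
robot.servo_line((537,227,150),feed=120);P('a')
robot.servo_line((537,227,112),feed=40);P('b')
grip(0.0,25);P('c');robot.hold(.2);P('c')
save('side','s2.png')
E
```

```text
a 4.53 [537.48 227.26 150.57] [-0.97  0.52 -0.27] [ 0.05  0.   -0.03] 0.501
b 5.63 [537.22 227.09 112.26] [-0.65 -0.44 -0.05] [ 0.06  0.04 -0.01] 0.5
c 6.22 [537.08 226.89 112.03] [ 0.31 -0.45  1.37] [ 0.01 -0.02  0.02] 0.141
c 6.42 [537.05 226.9  111.99] [0.03 0.15 0.28] [-0.03 -0.07  0.03] 0.138
```

```bash
python3 - <<'E'
from h import *
np.set_printoptions(precision=2,suppress=True)
P=lambda s:(lambda o:print(s,round(o['t'],2),o['tcp_pos'],o['contact_force'],o['wrist_torque'],round(o['grip_width'],3)))(robot.observe())
grip(0.0,45);P('g')
robot.servo_line((537,227,195),feed=80);P('a')
robot.servo_line((537,227,290),feed=150);P('b')
robot.hold(.2);P('b')
im=save('side','s3.png')
for n in ('cartridge_mid','cartridge_grip','cartridge'):
  for d in viewer.pinpoint(n,'side')[:1]: print(n,d['confidence'],toworld(d['at'],'side'))
im2=save('top','t3.png')
for n in ('cartridge_mid','cartridge_grip','cartridge'):
  for d in viewer.pinpoint(n,'top')[:1]: print(n,d['confidence'],toworld(d['at'],'top'))
cv2.imwrite('pics/s3c.png',cv2.resize(im[120:220,240:360,::-1],None,fx=6,fy=6,interpolation=2))
E
```

```text
g 6.69 [537.05 226.94 112.03] [ 0.41 -0.84 -0.27] [-0.06 -0.05 -0.02] 0.138
a 7.88 [536.62 226.82 194.35] [-0.74  0.54 -1.96] [0.05 0.   0.04] 0.138
b 8.67 [536.38 226.72 288.91] [ 0.53  0.11 -1.87] [ 0.1   0.04 -0.02] 0.143
b 8.87 [536.49 226.78 288.78] [-0.25  0.23 -2.25] [ 0.11  0.03 -0.03] 0.139
cartridge_mid 0.86 [535.78 228.28 250.2 ]
cartridge_grip 0.68 [539.48 228.54 292.76]
cartridge 0.84 [531.19 225.33 184.41]
cartridge_mid 0.86 [539.09 225.24 245.67]
cartridge_grip 0.65 [539.05 232.01 297.36]
cartridge 0.63 [535.79 226.93 185.37]
```

View pics/s3c.png

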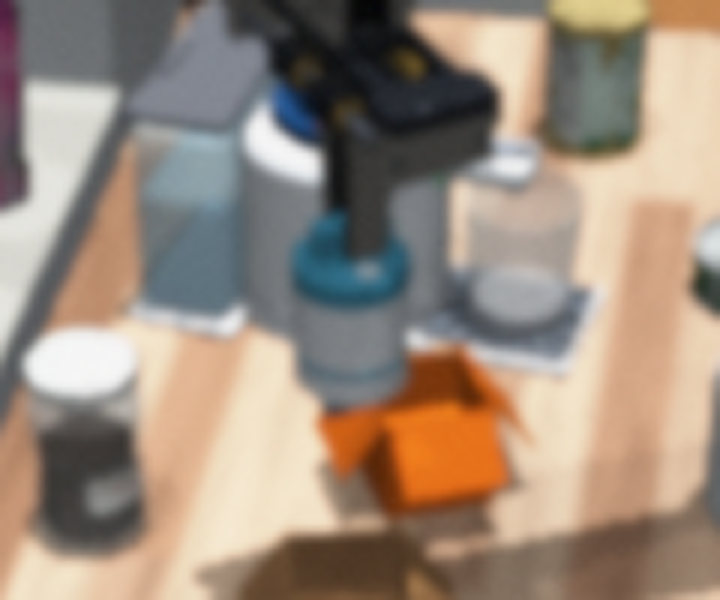

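View pics/t3.png

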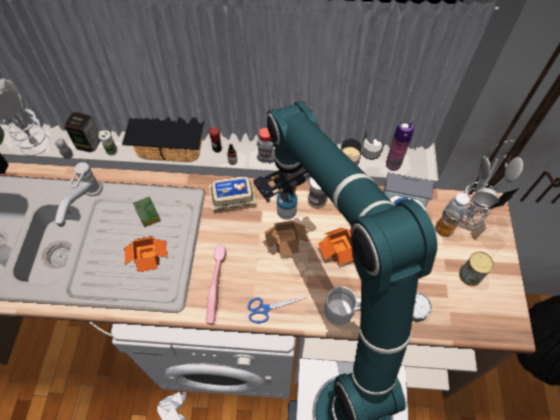

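```bash
python3 - <<'E'
from h import *
np.set_printoptions(precision=2,suppress=True)
P=lambda s:(lambda o:print(s,round(o['t'],2),o['tcp_pos'],o['contact_force'],o['wrist_torque'],round(o['grip_width'],3),round(phi_of(o['tcp_rot']),3)))(robot.observe())
ph=-.265+np.pi/2
print(kin.ik((604,-156,290),ori(ph)))
robot.movep((604,-156,290),ori(ph));P('a')
robot.hold(.2);P('a')
im=save('side','s4.png')
for n in ('cartridge_mid','cartridge','well'):
  for d in viewer.pinpoint(n,'side')[:1]: print(n,d['confidence'],toworld(d['at'],'side'))
im2=save('top','t4.png')
for n in ('cartridge_mid','cartridge','well'):
  for d in viewer.pinpoint(n,'top')[:1]: print(n,d['confidence'],toworld(d['at'],'top'))
cv2.imwrite('pics/c4.png',np.hstack([cv2.resize(im[70:170,250:350,::-1],None,fx=4,fy=4,interpolation=2),cv2.resize(im2[140:240,360:460,::-1],None,fx=4,fy=4,interpolation=2)]))
E
```

```text
[-0.05  0.36  0.33  1.6  -0.12  1.2   1.61]
a 10.72 [ 604.51 -153.43  289.86] [ 0.19  0.98 -1.88] [ 0.01 -0.    0.01] 0.137 1.31
a 10.92 [ 604.34 -154.4   289.99] [-0.01  0.49 -0.79] [-0.04  0.02  0.02] 0.137 1.308
cartridge_mid 0.79 [ 601.13 -155.12  252.57]
cartridge 0.68 [ 600.89 -159.6   187.7 ]
well 0.87 [ 605.59 -154.96  155.3 ]
cartridge_mid 0.54 [ 603.24 -160.78  244.27]
well 0.65 [ 604.75 -157.67  158.97]
```

View pics/c4.png

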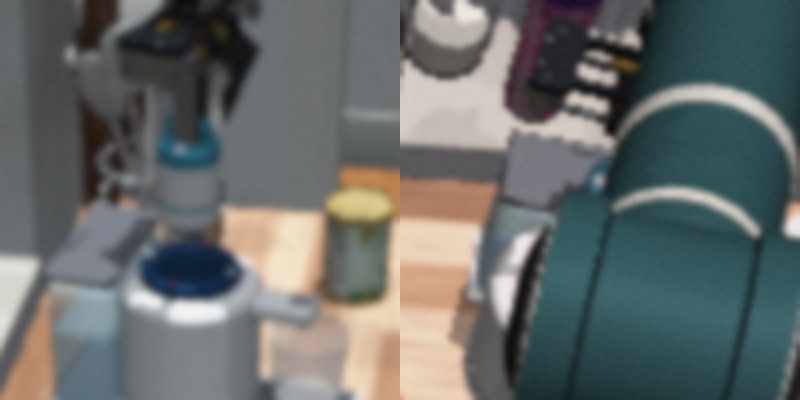

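```bash
cat >> h.py <<'E'
def P(s=''):
    o=robot.observe(); print(s,round(o['t'],2),np.round(o['tcp_pos'],2),np.round(o['contact_force'],1),np.round(o['wrist_torque'],2),round(o['grip_width'],3),round(phi_of(o['tcp_rot']),3)); return o
E
python3 - <<'E'
from h import *
ph=-.265+np.pi/2
X=(604.3,-156.3)
robot.servo_line(X+(268,),feed=100,rotation=ori(ph));P('a')
for z in (256,246,236,226,220):
    robot.servo_line(X+(z,),feed=50); o=P(z)
    f=np.array(o['contact_force'])
    if np.linalg.norm(f-[0,0,-2])>8: print('STOP');break
robot.hold(.3);P()
E
```

```text
a 11.68 [ 603.95 -156.21  267.39] [-0.1  1.  -1.9] [ 0.02 -0.02  0.01] 0.137 1.306
256 12.07 [ 604.14 -156.24  255.72] [-0.4 -0.6 -2.4] [-0.04 -0.03 -0.01] 0.136 1.306
246 12.43 [ 604.04 -156.19  245.51] [-0.1 -0.4 -1.4] [ 0.   -0.01 -0.03] 0.135 1.306
236 12.78 [ 604.03 -156.18  235.48] [-0.  -0.2 -2.3] [-0.    0.01  0.02] 0.136 1.306
226 13.12 [ 604.08 -155.53  225.58] [-0.1  2.2 -2. ] [0.51 0.15 0.06] 0.137 1.306
220 13.39 [ 603.71 -155.79  218.87] [-1.6  2.8 -3. ] [0.82 0.26 0.01] 0.138 1.306
 13.69 [ 603.82 -155.93  219.52] [-1.7  2.6 -2.9] [0.91 0.53 0.  ] 0.137 1.306
```

```bash
python3 - <<'E'
from h import *
x,y,z=604.0,-156.3,219.5
def go(x,y):
    robot.servo_line((x,y,z),feed=25); robot.hold(.12)
    f=np.mean([ (robot.hold(.02),robot.observe()['contact_force'])[1] for _ in range(4)],axis=0); return f
for dy in (1,2,3,4,5,6):
    f=go(x,y+dy); o=robot.observe();print(round(y+dy,1),np.round(o['tcp_pos'],2),f.round(1),np.round(o['wrist_torque'],2))
    if f[1]<-2.5: break
print(o['t'])
E
```

```text
-155.3 [ 603.9  -155.56  219.55] [-1.7  1.4 -3.1] [0.54 0.58 0.  ]
-154.3 [ 604.19 -154.72  219.75] [-1.2 -0.2 -2.3] [ 0.04  0.4  -0.08]
-153.3 [ 604.3  -153.37  219.68] [ 0.3  0.1 -2. ] [0.04 0.   0.02]
-152.3 [ 604.02 -152.31  219.51] [ 0.3 -0.3 -1.9] [-0.06 -0.02  0.01]
-151.3 [ 604.   -151.32  219.5 ] [-0.2  0.4 -1.7] [ 0.01 -0.02  0.04]
-150.3 [ 603.94 -150.46  219.53] [-0.1 -0.5 -1.6] [-0.2   0.08 -0.01]
16.2917
```

```bash
python3 - <<'E'
from h import *
x,y,z=604.0,-152.5,219.5
def go(x,y):
    robot.servo_line((x,y,z),feed=25); robot.hold(.1)
    f=np.mean([ (robot.hold(.02),robot.observe()['contact_force'])[1] for _ in range(3)],axis=0); return f
go(x,y)
for dx in (1.5,2.5,3.5,4.5,0,-1,-2,-3,-4,-5):
    if dx>0 and 'hi' in globals(): continue
    f=go(x+dx,y); o=robot.observe();print(dx,np.round(o['tcp_pos'],2),f.round(1),np.round(o['wrist_torque'],2))
    if dx>0 and f[0]<-1: hi=o['tcp_pos'][0]
    if dx<0 and f[0]>1: break
print(o['t'])
E
```

```text
1.5 [ 605.19 -152.47  219.42] [-1.7  0.1 -0.2] [0.05 0.59 0.03]
0 [ 604.28 -152.46  219.59] [ 0.1  0.1 -2.2] [-0.04 -0.04  0.04]
-1 [ 603.01 -152.52  219.5 ] [ 0.1 -0.1 -1.5] [-0.02 -0.   -0.06]
-2 [ 602.   -152.5   219.52] [-0.   0.6 -2.1] [-0.05  0.02 -0.01]
-3 [ 601.02 -152.48  219.53] [ 0.   0.1 -2.3] [-0.06  0.03 -0.02]
-4 [ 600.04 -152.5   219.53] [ 0.4 -0.4 -2.1] [ 0.   -0.1   0.03]
-5 [ 599.46 -152.49  219.71] [ 2.8 -0.2 -2.4] [ 0.06 -0.74 -0.02]
19.4917
```

```bash
python3 - <<'E'
from h import *
x,y=602.2,-152.4
robot.servo_line((x,y,219.5),feed=40)
for z in (217,215.5,214.5,213.5,212.5,211.5,210.5,209.5,208.5):
    robot.servo_line((x,y,z),feed=15); o=P(z)
    if o['contact_force'][2]>6: print('STOP');break
E
```

```text
217 20.06 [ 601.92 -152.4   216.74] [-0.3 -0.1 -3.1] [ 0.04 -0.01  0.01] 0.136 1.306
215.5 20.31 [ 602.11 -152.38  215.38] [ 0.  -0.5 -1.3] [-0.   -0.05  0.01] 0.138 1.306
214.5 20.56 [ 602.13 -152.39  214.44] [ 0.  -0.1 -1.6] [ 0.02 -0.02  0.02] 0.14 1.306
213.5 20.81 [ 602.14 -152.4   213.42] [ 0.7  0.  -1.5] [ 0.03  0.02 -0.  ] 0.138 1.306
212.5 21.06 [ 602.13 -152.39  212.39] [-0.2 -0.5 -1.5] [-0.02  0.05  0.07] 0.136 1.306
211.5 21.31 [ 602.18 -152.38  211.44] [-0.2 -0.5 -3. ] [0.01 0.07 0.06] 0.139 1.306
210.5 21.56 [ 602.22 -152.44  210.5 ] [-0.3  0.4 -1.4] [ 0.03 -0.01 -0.02] 0.14 1.306
209.5 21.81 [ 602.39 -152.49  210.04] [-0.2  0.9  2.8] [ 0.06  0.21 -0.02] 0.135 1.306
208.5 22.06 [ 602.37 -152.48  208.78] [-1.  -0.5  2.5] [ 0.05  0.23 -0.02] 0.139 1.306
```

```bash
python3 - <<'E'
from h import *
x,y=602.2,-152.4
for z in (206.5,204.5,202.5,200.5,199,197.8,197.0,196.5):
    robot.servo_line((x,y,z),feed=15); o=P(z)
    if o['contact_force'][2]>15: print('STOP');break
    if o['tcp_pos'][2]<197.6: break
robot.hold(.3);P()
E
```

```text
206.5 22.34 [ 602.38 -152.42  206.63] [-1.4  0.2  4.6] [ 0.03  0.22 -0.04] 0.14 1.306
204.5 22.62 [ 602.38 -152.48  204.65] [-0.3 -0.8  5.4] [ 0.14  0.18 -0.01] 0.137 1.306
202.5 22.91 [ 602.41 -152.46  202.79] [-0.3  0.6  6.1] [0.09 0.29 0.01] 0.136 1.306
200.5 23.19 [ 602.45 -152.45  200.97] [-0.5  0.3  7.6] [ 0.13  0.36 -0.01] 0.137 1.306
199 23.44 [ 602.49 -152.44  199.61] [-0.2  0.2  7. ] [ 0.15  0.4  -0.  ] 0.139 1.306
197.8 23.69 [ 602.52 -152.52  198.54] [-1.1  0.1  7.9] [ 0.09  0.48 -0.02] 0.136 1.306
197.0 23.94 [ 602.53 -152.52  197.83] [-1.6  0.5  7.3] [ 0.08  0.4  -0.03] 0.138 1.306
196.5 24.19 [ 602.54 -152.52  197.38] [-0.9  0.4  8.2] [ 0.16  0.49 -0.02] 0.134 1.306
 24.49 [ 602.53 -152.54  197.42] [-1.1  0.4  8.5] [ 0.11  0.47 -0.01] 0.143 1.306
```

```bash
python3 - <<'E'
from h import *
x,y,z=602.1,-152.4,196.2
ph=1.3058
for i in range(4):
    ph-=0.1
    robot.movep((x,y,z),ori(ph)); o=P(round(ph,2))
    if abs(o['wrist_torque'][2])>0.5 or np.linalg.norm(o['contact_force'])>18: print('STOP');break
E
```

```text
1.21 24.74 [ 602.74 -152.41  197.21] [-0.9  0.3  9. ] [ 0.17  0.39 -0.09] 0.137 1.205
1.11 24.99 [ 602.89 -152.37  197.24] [0.1 0.4 8.2] [ 0.14  0.22 -0.06] 0.138 1.106
1.01 25.24 [ 603.03 -152.31  197.32] [0.5 0.2 7.5] [ 0.17  0.14 -0.01] 0.137 1.006
0.91 25.49 [ 603.15 -152.32  197.32] [-0.2  0.4  7.9] [ 0.24  0.09 -0.1 ] 0.137 0.906
```

```bash
python3 - <<'E'
from h import *
x,y,z=601.7,-152.4,196.1
ph=.9058
while ph>-.26:
    ph-=min(.1,ph+.265)
    robot.movep((x,y,z),ori(ph)); o=P(round(ph,2))
    if abs(o['wrist_torque'][2])>0.5 or np.linalg.norm(o['contact_force'])>18: print('STOP');break
E
```

```text
0.81 25.74 [ 603.07 -152.27  197.36] [0.4 0.6 9.3] [ 0.17 -0.03 -0.04] 0.137 0.806
0.71 25.99 [ 603.13 -152.29  197.36] [-0.5  0.8  8.8] [ 0.12 -0.08 -0.03] 0.137 0.706
0.61 26.24 [ 603.17 -152.31  197.38] [0.8 0.6 9.3] [ 0.16 -0.06 -0.01] 0.139 0.606
0.51 26.49 [ 603.2  -152.3   197.39] [0.6 0.4 7.3] [ 0.13 -0.08  0.01] 0.139 0.506
0.41 26.74 [ 603.23 -152.38  197.37] [ 0.1 -0.6  8. ] [ 0.1  -0.11 -0.07] 0.136 0.406
0.31 26.99 [ 603.27 -152.37  197.38] [-0.1  0.9  7.7] [ 0.12 -0.13 -0.05] 0.14 0.306
0.21 27.24 [ 603.28 -152.39  197.38] [ 0.9 -0.2  7.7] [ 0.13 -0.12 -0.04] 0.138 0.206
0.11 27.49 [ 603.28 -152.43  197.36] [1.  0.3 7.9] [ 0.09 -0.14  0.01] 0.136 0.106
0.01 27.74 [ 603.32 -152.49  197.4 ] [1.1 0.5 8.4] [ 0.07 -0.17 -0.04] 0.136 0.006
-0.09 27.99 [ 603.31 -152.49  197.37] [0.6 0.8 8.6] [ 0.04 -0.16 -0.04] 0.138 -0.094
-0.19 28.24 [ 603.42 -152.47  197.41] [-0.1  0.7  8.4] [ 0.08 -0.23 -0.09] 0.139 -0.194
-0.27 28.49 [ 603.45 -152.49  197.42] [1.3 0.8 8.8] [ 0.14 -0.23 -0.01] 0.139 -0.265
```

```bash
python3 - <<'E'
from h import *
x,y=601.7,-152.5
for z in (198,199,200,201,201.5):
    robot.servo_line((x,y,z),feed=15); o=P(z)
    if o['contact_force'][2]<1: print('STOP');break
robot.hold(.2);P()
E
```

```text
198 28.77 [ 603.4  -152.56  199.27] [1.6 0.8 8.5] [ 0.13 -0.28  0.01] 0.137 -0.265
199 29.02 [ 603.41 -152.59  200.16] [1.9 0.7 7.2] [ 0.09 -0.27 -0.01] 0.137 -0.265
200 29.27 [ 603.4  -152.56  201.1 ] [1.8 1.  7. ] [ 0.   -0.33  0.05] 0.142 -0.265
201 29.52 [ 603.36 -152.53  201.99] [2.3 0.6 6.1] [ 0.08 -0.39 -0.05] 0.136 -0.265
201.5 29.77 [ 603.34 -152.53  202.39] [1.2 0.5 5.5] [ 0.   -0.42  0.01] 0.137 -0.265
 29.97 [ 603.34 -152.49  202.39] [ 1.4 -0.2  6.2] [ 0.12 -0.43 -0.02] 0.134 -0.265
```

```bash
python3 - <<'E'
from h import *
x,y=601.7,-152.5
for z in (202,202.5,203,203.5):
    robot.servo_line((x,y,z),feed=15); o=P(z)
    if o['contact_force'][2]<3: print('STOP');break
robot.hold(.2);P()
E
```

```text
202 30.22 [ 603.1  -152.46  202.47] [3.9 0.7 2.9] [ 0.   -1.08 -0.06] 0.139 -0.265
STOP
 30.42 [ 603.02 -152.45  202.47] [5.8 0.1 3.2] [-0.03 -1.48  0.02] 0.134 -0.265
```

```bash
python3 - <<'E'
from h import *
robot.servo_line((602.6,-152.5,201.6),feed=15);P()
grip(0.25);P('o');grip(0.45);robot.hold(.2);o=P('o')
p=np.array(o['tcp_pos'])
robot.servo_line((p[0],p[1],250),feed=60);robot.servo_line((p[0],p[1],320),feed=150);P('up')
robot.movep((480,180,350),ori(0.6));robot.hold(.3);P()
im=save('side','s5.png')
for n in ('cartridge_mid','cartridge_grip'):
  for d in viewer.pinpoint(n,'side')[:1]: print(n,d['confidence'],toworld(d['at'],'side'))
im2=save('top','t5.png')
for n in ('cartridge_mid','cartridge_grip'):
  for d in viewer.pinpoint(n,'top')[:1]: print(n,d['confidence'],toworld(d['at'],'top'))
cv2.imwrite('pics/c5.png',np.hstack([cv2.resize(im[110:180,260:330,::-1],None,fx=5.6,fy=5.6,interpolation=2),cv2.resize(im2[160:230,370:440,::-1],None,fx=5.6,fy=5.6,interpolation=2)]))
E
```

```text
30.67 [ 603.22 -152.6   202.17] [1.9 0.9 6. ] [ 0.06 -0.97 -0.01] 0.135 -0.265
o 31.02 [ 601.48 -152.47  200.72] [ 0.4  0.  -0. ] [-0.04  0.06 -0.03] 0.252 -0.265
o 31.68 [ 602.62 -152.51  201.63] [ 0.  -1.1  0.5] [-0.07  0.05 -0.03] 0.446 -0.265
up 33.26 [ 602.2  -152.24  319.12] [ 0.4 -0.5 -0.8] [-0.06  0.12 -0.02] 0.448 -0.265
 34.89 [480.37 179.32 349.88] [-0.4  0.2  0.9] [-0.06  0.02 -0.03] 0.452 0.598
cartridge_mid 0.68 [ 597.44237712 -153.58120717  161.42571971]
cartridge_grip 0.68 [ 600.59011073 -154.22093943  209.10561606]
cartridge_mid 0.89 [ 602.11985415 -158.75764352  160.40075343]
cartridge_grip 0.59 [ 598.21421303 -152.35789037  215.13620015]
```

View pics/c5.png

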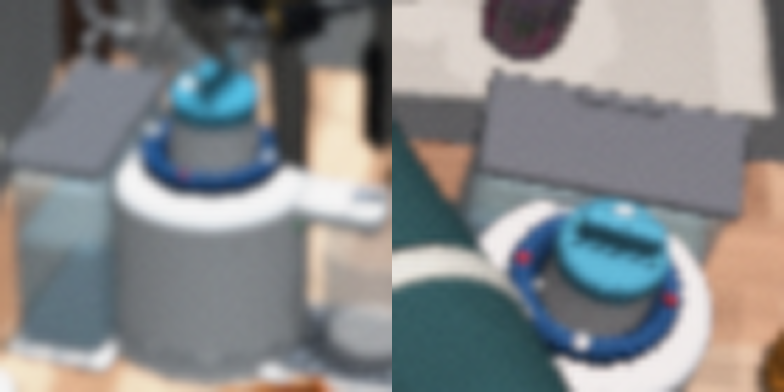

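View pics/t5.png

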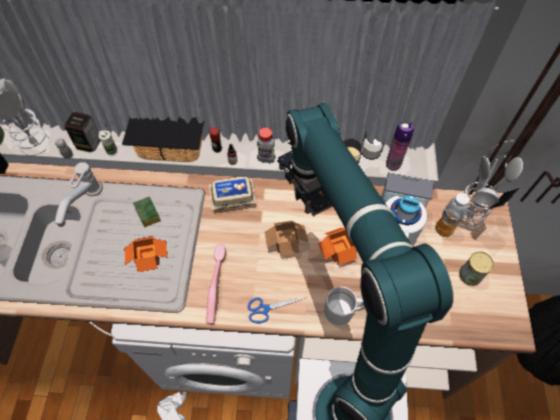

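```bash
python3 - <<'E'
from h import *
def rect(c,th,z,l=46,w=13):
    R=np.array([[np.cos(th),-np.sin(th)],[np.sin(th),np.cos(th)]])
    return [tuple(np.array(c)+R@p)+(z,) for p in np.array([[l,w],[-l,w],[-l,-w],[l,-w]])/2]
t=np.linspace(0,2*np.pi,40);c=(602.5,-154)
out=[]
for f,cam,x0,y0 in (('pics/t5.png','top',392,190),('pics/s5.png','side',284,115)):
    b=cv2.imread(f);s=13
    m=cv2.resize(b[y0:y0+30,x0:x0+30],None,fx=s,fy=s,interpolation=2)
    for P_,col in ((rect(c,-.265-np.pi/2,222.5),(0,0,255)),([(c[0]+31*np.cos(a),c[1]+31*np.sin(a),198.5) for a in t],(0,255,255))):
        q=np.array([(proj(p,cam)+.5-[x0,y0])*s for p in P_]).round().astype(int); cv2.polylines(m,[q],True,col,1)
    out.append(m)
cv2.imwrite('pics/o5.png',np.hstack(out))
for cam in ('side','top'):
  for n in ('glass','coffee'):
    for d in viewer.pinpoint(n,cam)[:1]: print(cam,n,round(d['confidence'],2),toworld(d['at'],cam).round(1))
E
```

```text
side glass 0.75 [ 479.7 -136.7    9.5]
side coffee 0.88 [717.  125.5   1.4]
```

View pics/o5.png

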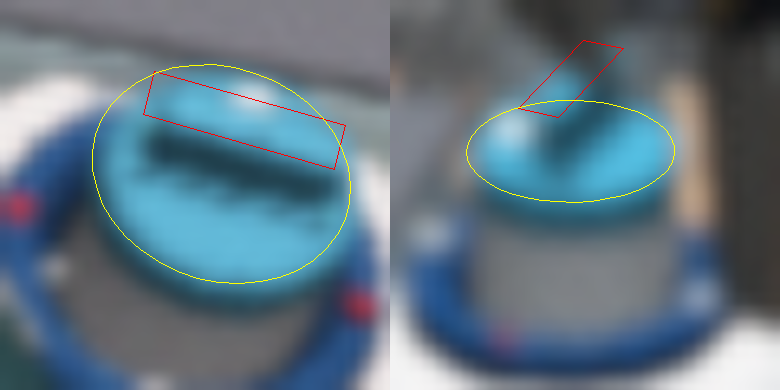

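```bash
python3 - <<'E'
from h import *
o=P(); print(np.abs(o['joint_velocities']).max()); robot.job_done()
E
```

```text
35.39 [480.   180.04 350.01] [-0.   0.  -0.5] [-0.04  0.04  0.05] 0.451 0.6
0.0008953068534074979
the job is handed in; nothing more can be done
```

I fitted the cartridge and handed the job in at about 35 s, with the checks pointing to it being locked. No verdict was reported.

**What I did**
- Lifted the cartridge out of its carton by the grip bar.
- Found the well's axis by feeling for its walls. It was about 4 mm off in y from what the cameras gave.
- Lowered it, and the cross-bar went through the slot first time.
- Pressed it about 18 mm below the plate (valve about 13 mm down), turned it a quarter turn clockwise, let it spring up into the pockets, and let go.

**Last checks**
- **Forces:** contact stayed below about 10 N whenever I read it.
- **Seating:** still in the gripper, the cartridge stopped rising where the valve should be about 7.8 mm down, against the 6.2 to 9.6 mm allowed.
- **Pictures after release:** it stands upright with its bar along the red-dot line. Its mid point is at about z = 161 mm, where 160.75 mm was expected.
- **Robot:** it was at rest and clear of everything when I handed in.
- **Glass and jar:** the side camera puts both within about 3 mm of their first positions.

**What failed or disagreed**
- The last top-camera calls returned nothing for the glass or the jar, so only the side camera confirms them.
- The camera estimates of the cartridge's position differ by a few mm. One, from the side camera, is about 5 mm from the axis I felt and another, from the top camera, about 6 mm. The network is good to about 4 mm.

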